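# Clamp the sprig mould by four clicks of the ratchet lever

## Task

Pick up the brittle white plaster sprig mould with a light grip (never more than 25 N from each finger), set it down flat in the bed of the green clamp, its long side running from the rubber pad to the fence, and let go of it without dropping it. Then take the red knob and draw the ratchet lever towards you by exactly four clicks, so that the rubber pad holds the mould against the fence; never reach the fifth click. Finish holding the red knob there, with the lever still at the fourth click, and leave everything else on the table where it stands.

Things in the scene. Friction and masses are not known exactly. Their poses are not given: they have to be found in the camera images.
- sprig_mould: white plaster sprig mould, loose, about 85 g: block 62 (its x) x 50 (its y) mm, 20 mm high plus up to 4 mm of relief on top. Origin at the centre of its underside, z up. Grip it across its 50 mm width (along its y); plaster, so no more than 25 N from each finger. Either end may face the fence.
- mould_clamp: green clamp, fixed to the table: plate 116 (x) x 270 (y) x 12 mm; origin at the centre of its underside. Its x points away from the robot, its y to the robot's left (turned by up to about 15 degrees). On it, from -y to +y: ratchet wheel with lever and brass pawl, jaw rod with rubber pad, bed, aluminium fence (26 mm high above the plate).
- bed (a point): centre of the bed, on the plate's top (12 mm above the table). The mould belongs here, its x along the clamp's y. Fence face 38 mm away on the +y side, open pad 38 mm on the -y side: 7 mm of play at each end. Along both sides a rail, 4 mm high, 6 mm wide, 56 mm long, 60 mm apart inside, for the mould's 50 mm width: keep the fingertips above the rails.
- press_pad: black rubber pad, 42 wide x 19 mm high, on a spring (500 N/m) at the end of the jaw rod; the lever drives it along the clamp's +y, 20 mm per rad. Origin behind the pad, its face 24 mm further along +y. It reaches a mould that stands against the fence at about 0.7 rad.
- ratchet_lever (a joint): lever angle (rad), 0 at the start, at most 1.4; grows clockwise seen from above, as the knob is drawn towards the robot. Click k comes at about 0.2 k - 0.02 (fourth 0.78, fifth 0.97): the push at the knob, up to about 6 N, suddenly drops to about 1 N. A weak spring drives it back, but the pawl stops it at about 0.2 k.
- lever_pivot (a point): on the vertical hinge axis of the lever, at the top face of the clamp's plate. The centre of the knob moves on a circle of 110 mm radius round it.
- lever_knob: upright red round knob on the end of the lever: 22 mm diameter, 45 mm high; origin at the centre of its underside, 39 mm above the table (its top at 84 mm). Directly below it is the flat steel lever, top face 41 mm above the table. At joint 0 the lever points to the clamp's -y, swung 0.3 rad away from the robot. Grip it from above; it turns freely on its pin.
- knob_middle (a point): centre of the red knob, 64 mm above the table, 25 mm above the knob's underside.
- blue_jar: bystander: jar with blue label and white cap, 47 mm diameter, 60 mm high; origin at the centre of its underside
- green_jar: bystander: jar with green label and white cap, 47 mm diameter, 60 mm high; origin at the centre of its underside
- clay_cup: bystander: pale octagonal clay cup with handle, 87x124 mm, 86 mm high; origin at the centre of its underside
- stamp: bystander: turned wooden stamp standing upright, 26 mm diameter, 67 mm high; origin at the centre of its underside
Mind the look-alikes: they are no part of the job. What is meant by the sprig_mould is not orange or purple, and is the larger of those in its own colour.

How it is judged:
On the way, in this order (a step that is already met when the one before it is completed fails the run):
1. the mould lies flat in the bed, square to it, and is let go (x of sprig_mould in the frame of bed between -0.007 and 0.007 m and z of sprig_mould in the frame of bed between -0.002 and 0.002 m and angle between sprig_mould's own z axis and vertical below 0.05 rad and angle between the x axis of sprig_mould and the y axis of mould_clamp, either way round below 0.15 rad and y of sprig_mould in the frame of bed between -0.009 and 0.009 m and contact force between the fingers and sprig_mould below 0.1 N and value of joint ratchet_lever below 0.1 rad), for 0.2 s.
2. the lever has made its fourth click (value of joint ratchet_lever between 0.775 and 0.955 rad), for 0.2 s.
At the end, for the whole second after the job is handed in: The mould lies flat in the bed (within 7 mm across, 0.15 rad of square), pressed by the rubber pad (over 0.5 N) against the fence, and the fingers do not touch it; the lever stands still at the fourth click (0.775 to 0.955 rad) and the fingers hold the red knob (over 1 N) (all of step 2 and x of sprig_mould in the frame of bed between -0.007 and 0.007 m and z of sprig_mould in the frame of bed between -0.002 and 0.002 m and angle between sprig_mould's own z axis and vertical below 0.05 rad and angle between the x axis of sprig_mould and the y axis of mould_clamp, either way round below 0.15 rad and y of sprig_mould in the frame of bed between 0.004 and 0.009 m and contact force between press_pad and sprig_mould above 0.5 N and contact force between the fingers and sprig_mould below 0.1 N and velocity of joint ratchet_lever between -0.1 and 0.1 rad/s and contact force between the fingers and lever_knob above 1 N); the arm keeps its last pose, push and grip.
It fails at once if the mould is gripped with more than 25 N from each finger (the two together over 52 N) (contact force between the fingers and sprig_mould above 52 N).
It fails at once if the mould is dropped or knocked (moves faster than 0.45 m/s out of the fingers) (linear speed of sprig_mould above 0.45 m/s and contact force between the fingers and sprig_mould below 0.1 N).
It fails at once if the lever reaches the fifth click (value of joint ratchet_lever above 0.96 rad).
It fails at once if a bystander (either jar, the clay cup or the stamp) is moved by more than 30 mm (distance of any of blue_jar, green_jar, clay_cup, stamp from where it was at the start of the episode above 0.03 m).
It also fails if it takes over 54 s, if anything falls off the work surface, if the arm or the gripper's body presses on something with over 40 N, if the wrist force passes 120 N, or if a joint passes its speed limit or range.

## Robot

A 6-joint arm with a two-finger parallel gripper is mounted at the origin on the work surface; the furniture and walls round the work are solid. World frame = base frame: x ahead of the robot, y to its left, z up, the work surface at z = 0. Lengths are in m, angles in rad, forces in N, time in s.
With the tool pointing down it reaches from about 0.3 to 0.875 m from the base axis. Payload 6.4 kg.
Tool frame: the origin (TCP) lies midway between the tips of the shut fingers; the grasp point (between the pads) lies 19 mm behind it; z points along the fingers, y is the line along which they close (so a half turn about z gives the same grasp; the last joint's range is limited). The gripper opens to 85 mm and grips with 20 to 120 N. Pads are 22 mm wide; open, the fingers measure 114 mm over their backs; the gripper's body (76 mm by 85 mm) begins 54 mm behind the grasp point. The pads swing forward as they close: fully open they stand 13 mm farther back than shut.
Start: joints at [0.894, 0.181, 1.607, -0, 1.354, -0.206], TCP at [0.261, 0.512, 0.231] pointing down, gripper open.
Joint ranges: [-2.99, 2.99], [-0.89, 2.07], [0.3, 2.58], [-1.14, 4.28], [0, 2.63], [-3.12, 3.12]. Speed limits (rad/s): [2.57, 2.57, 3.01, 3.14, 3.14, 3.14].

## Interface

Orientations are given as a unit quaternion [w, x, y, z].
In Python, from bench import ctrl gives the robot as it stands. The module is installed in compiled form; this text tells all that it offers.
- The arm moves only by the tool move_arm, never from a script. Its argument "plan" is one flat list of numbers, 6 for each row, row after row: the shift along the world's x, y, z in units of 50 mm (1.0 is 50 mm), then the turn, a rotation vector about the world's x, y, z in rad. A call has 1 to 10 rows; each row is the pose to reach, as a shift and turn from the pose commanded when the call began; what a row does not reach only later rows make up. A row lasts 1/8 s, in which the tool goes at most 62.5 mm and 10.7 degrees, less where a joint would pass 70% of its speed; a pose out of reach is approached as far as the arm can. A call with a gripper value outside its range is refused whole. "grip" is the finger opening in mm, from 0 to 85.4, set as the call begins (left out, the last holds). The fingers move at their own pace and stop on an object; the grip force is fixed at half the most. Time passes only in rows, so rows that repeat a pose let the fingers close. It gives the time, the measured TCP pose, the force, the opening and the grip force at its end, in the units of the state.
- ctrl.get_obs(): the state, without advancing time (a new reading comes with each control period).
- ctrl.camera(name): name is "side" or "top" or "wrist"; returns a dict with "pixels" (420x560x3 uint8, red, green, blue), "fx", "fy", "cx", "cy" (pixels), "origin" and "attitude" of the camera in the world. Camera axes: x right, y down, z forward; pixel columns grow to the right and rows downward; lengths in m; the calibration is good to about 2 mm. The wrist camera is an equidistant fisheye: a pixel r from the principal point sees the ray r / f radians off the axis. A picture is of the moment at which its call begins. There is no depth.
- ctrl.hand_in(): hands the job in; it is judged then, once.
The state is a dict: "time_s": time; "q": joint angles; "dq": joint speeds; "joint_efforts": joint torques, N m; "eef_pos": TCP position; "eef_rot": TCP orientation; "wrist_force": force on the tool from outside, world axes, zero at the start; "torque": the same for the moment, N m; "opening": opening from 0.0 (shut) to 1.0 (fully open); "grasp_force": force on a finger pad.
Only numpy, scipy, OpenCV 4.12 (cv2) and the standard library are available. Lean on these libraries where they do the work, as an engineer would, in place of code of your own. Each camera call takes 0.05 s, during which the arm holds its last target. There are 200 camera calls.

## Working session

There is one attempt and no reset: what is moved stays moved. The work goes in short steps, Python scripts to look and compute and a tool call to move; the robot and the scene stay as the last step left them, time stands still between calls to the robot, and variables do not carry over. Pictures are saved under pics/ and viewed, at most 10 in all, crops included, and the job is handed in when it is done.

Besides the shell and the picture viewer there is one more tool, called after ">>>" by a JSON object that holds its "fn" and its "kwargs". move_arm: Moves the arm, as the interface text tells. Its arguments: {"type":"object","properties":{"plan":{"type":"array"},"grip":{"type":"number"}},"required":["plan"]}

```bash
mkdir -p pics; cat > h.py <<'E'
import numpy as np, cv2
from scipy.spatial.transform import Rotation as R
from bench import ctrl
def cam(n,save=None):
    c=ctrl.camera(n)
    if save: cv2.imwrite('pics/'+save,c['pixels'][:,:,::-1])
    return c
def rot(c):
    a=np.array(c['attitude'],float)
    return a if a.shape==(3,3) else R.from_quat(a,scalar_first=True).as_matrix()
def ray(c,u,v,wrist=False):
    x=(u-c['cx'])/c['fx'];y=(v-c['cy'])/c['fy']
    if wrist:
        r=np.hypot(x,y); s=np.sin(r)/max(r,1e-9); d=np.array([x*s,y*s,np.cos(r)])
    else: d=np.array([x,y,1.])
    return rot(c)@d
def onz(c,u,v,z,wrist=False):
    d=ray(c,u,v,wrist);o=np.array(c['origin']);return o+d*(z-o[2])/d[2]
E
python3 - <<'E'
from h import *
for n in ['top','side','wrist']:
    c=cam(n,n+'0.png'); print(n,c['fx'],c['cx'],c['cy'],c['origin'],c['attitude'])
print(ctrl.get_obs())
E
```

```text
top 386.5291178660562 282.78312944055295 203.32834181923576 [0.2887661  0.00323171 1.22015968] [ 0.05469821 -0.7021766   0.70845121 -0.04531011]
side 541.4462349003865 281.8830638018908 208.40219614024488 [-0.44149371 -0.72540932  1.18937802] [-0.35383964  0.83268325 -0.39353551  0.16299052]
wrist 325.19226210127806 277.91562117954356 212.4933344303519 [0.19492219 0.54531315 0.37231341] [0.12371055 0.84362051 0.51714656 0.07456258]
{'time_s': 0.15, 'q': array([ 8.93677426e-01,  1.81421480e-01,  1.60779562e+00, -1.40082724e-05,
        1.35382522e+00, -2.06314806e-01]), 'dq': array([-4.48912743e-04, -3.74445088e-03, -2.52644918e-03,  9.67377051e-05,
       -8.48154931e-04,  8.77204639e-04]), 'joint_efforts': array([ 6.33655127e-04, -4.45266223e+01, -3.51691031e+01, -1.59048332e-04,
        5.89122283e-03,  7.92980836e-05]), 'eef_pos': array([0.26053297, 0.51209007, 0.23055402]), 'eef_rot': array([-3.03678276e-04,  2.33232431e-01,  9.72420746e-01, -6.58186968e-04]), 'wrist_force': array([0.95224922, 1.03908322, 0.26566457]), 'torque': array([ 0.0474003 , -0.00586955, -0.02914878]), 'grasp_force': 0.0, 'opening': 1.0014358021862473}
```

View pics/top0.png

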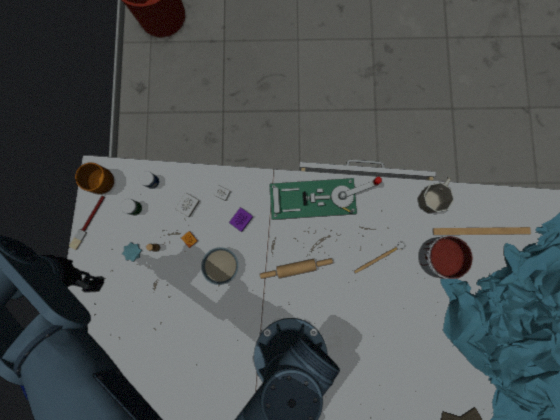

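View pics/side0.png

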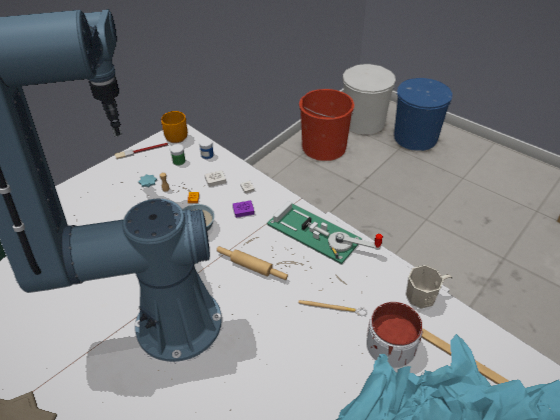

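The top view shows the large white mould at about (189,205), with a small look-alike at (223,193). The clamp spans (270–357, 180–218), its fence is at the left, and the red knob is at (378,181). The side view shows the mould at (215,178) and the knob at (378,240).

```bash
python3 - <<'E'
from h import *
c=cam('top'); im=c['pixels']; hsv=cv2.cvtColor(im,cv2.COLOR_RGB2HSV)
print('mould',onz(c,189,205,.022))
g=cv2.inRange(hsv,(65,80,40),(88,255,255)); g[:150]=0; g[240:]=0; g[:,:255]=0; g[:,380:]=0
g=cv2.morphologyEx(g,cv2.MORPH_CLOSE,np.ones((5,5)))
k=max(cv2.findContours(g,0,1)[0],key=cv2.contourArea); 
b=cv2.boxPoints(cv2.minAreaRect(k)); P=np.array([onz(c,*p,.012)[:2] for p in b]); print('clamp',P,P.mean(0)); 
e=[P[1]-P[0],P[2]-P[1]]; print([(np.linalg.norm(x),np.degrees(np.arctan2(x[1],x[0]))) for x in e])
r=cv2.inRange(hsv,(0,170,90),(8,255,255))[165:200,360:400]; m=cv2.moments(r,True);u=m['m10']/m['m00']+360;v=m['m01']/m['m00']+165
print('knob',u,v,m['m00'],onz(c,u,v,.075))
a=cv2.resize(im[160:260,110:250],None,fx=4,fy=4,interpolation=cv2.INTER_CUBIC)
b=cv2.resize(im[160:260,250:400],None,fx=5,fy=5,interpolation=cv2.INTER_CUBIC)
cv2.imwrite('pics/a.png',a[:,:,::-1]);cv2.imwrite('pics/b.png',b[:,:,::-1])
for n,p in dict(j1=(150,176),j2=(132,205),small=(223,193),stamp=(153,245)).items(): print(n,onz(c,*p,.03))
E
```

```text
mould [0.45720047 0.31304873 0.022     ]
clamp [[ 0.52480076  0.06153356]
 [ 0.54041514 -0.20621081]
 [ 0.42765628 -0.20990157]
 [ 0.41213856  0.0543585 ]] [ 0.47625268 -0.07505508]
[(np.float64(0.26819928339440896), np.float64(-86.66239034159204)), (np.float64(0.11281924684076634), np.float64(-178.12529155882316))]
knob 377.7931034482759 179.6206896551724 29.0 [ 0.52125597 -0.26862413  0.075     ]
j1 [0.54975292 0.43699013 0.03      ]
j2 [0.4578329  0.48975775 0.03      ]
small [0.49294399 0.20522186 0.03      ]
stamp [0.33285656 0.41887657 0.03      ]
```

View pics/a.png

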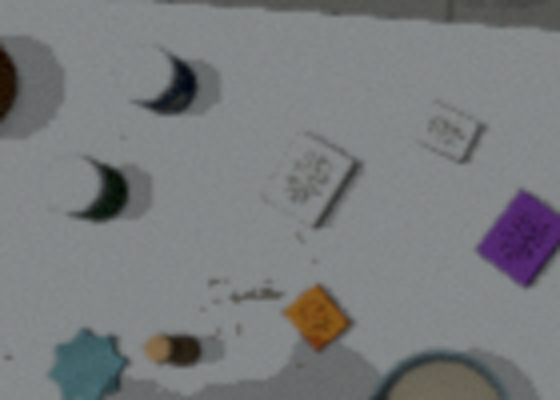

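The crop shows the large mould with top-face corners at about (308,132), (358,162), (315,226) and (264,195). I'll go above it and look from close by.

>>> {"fn": "move_arm", "kwargs": {"plan": [0.8,-0.8,0,0,0,0,1.6,-1.6,0,0,0,0,2.4,-2.5,0,0,0,0,3.2,-3.3,-0.3,0,0,0,3.9,-4,-0.6,0,0,0,3.9,-4,-0.6,0,0,0,3.9,-4,-0.6,0,0,0], "grip": 85}}

```text
time_s: 1.08
eef_pos: [0.4556, 0.3125, 0.2012]
eef_rot: [-0.0, 0.234, 0.972, -0.0]
wrist_force: [0.2, 0.7, 0.3]
opening: 0.999
grasp_force: 0.0
```

```bash
python3 - <<'E'
from h import *
c=cam('wrist','w1.png'); print(ctrl.get_obs()['eef_pos'],c['origin'])
E
```

```text
[0.45531361 0.31309399 0.20146656] [0.38998711 0.34563583 0.34303747]
```

View pics/w1.png

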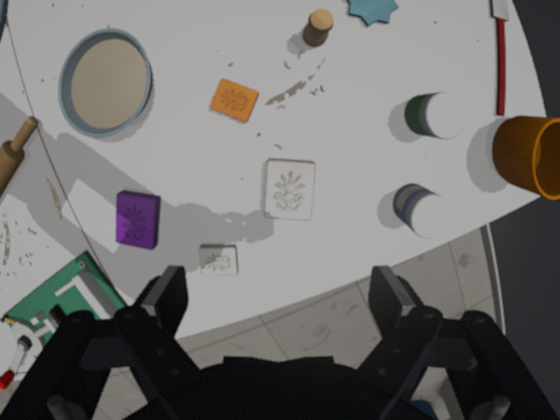

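View pics/b.png

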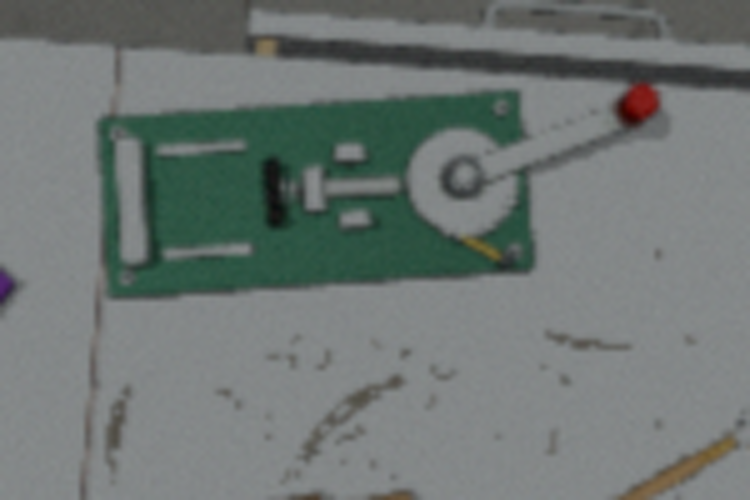

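The wrist view shows the mould's top corners at about (267,160), (314,161), (312,219) and (264,217). The clamp crop shows the rails at (158,150)–(245,146) and (163,253)–(250,249), the wheel hub at (463,178) and the knob at (640,103).

```bash
python3 - <<'E'
from h import *
c=cam('wrist'); im=c['pixels']; g=cv2.cvtColor(im,cv2.COLOR_RGB2GRAY)
b=cv2.GaussianBlur(g,(3,3),0); s=b[140:240,245:335]
print(s[::8,::6])
t=cv2.adaptiveThreshold(b,255,0,0,61,-8)[150:230,255:325]; t=cv2.morphologyEx(t,cv2.MORPH_CLOSE,np.ones((9,9)))
k=max(cv2.findContours(t,0,1)[0],key=cv2.contourArea)+[255,150]
q=cv2.approxPolyDP(k,6,True)[:,0]; print('poly',q.tolist())
for name,Q in (('man',[(267,160),(314,161),(312,219),(264,216)]),('auto',q)):
    P=np.array([onz(c,u,v,.020,True)[:2] for u,v in Q]); print(name,P.round(4).tolist(),P.mean(0))
    for i in range(len(P)):
        d=P[(i+1)%len(P)]-P[i]; print(np.linalg.norm(d).round(4),np.degrees(np.arctan2(d[1],d[0])).round(1))
c=cam('top')
f=lambda u,v,z:onz(c,250+u/5,160+v/5,z)[:2].round(4)
r=[f(158,150,.016),f(245,146,.016),f(250,249,.016),f(163,253,.016)]
print('bed',np.mean(r,0)); print(np.degrees(np.arctan2(*(r[0]-r[1])[::-1])),np.degrees(np.arctan2(*(r[3]-r[2])[::-1])),'hub',f(463,178,.045))
E
```

```text
[[170 171 171 171 170 171 171 171 171 171 171 171 171 171 171]
 [171 170 171 170 170 168 157 171 171 171 171 171 171 171 171]
 [171 171 171 171 170 170 171 171 172 171 171 171 171 170 171]
 [171 171 171 145 167 168 168 167 165 162 156 150 171 171 171]
 [171 171 171 142 170 171 169 165 166 168 168 169 171 171 171]
 [171 171 171 140 171 171 158 152 151 165 170 170 171 171 171]
 [170 171 171 137 171 170 162 162 160 153 170 167 171 171 171]
 [171 171 171 136 171 153 155 170 159 151 171 164 171 171 171]
 [170 170 169 134 170 162 167 157 170 160 171 163 171 171 171]
 [170 152 141 126 163 171 171 170 170 171 171 166 171 171 171]
 [141 141 141 141 140 168 165 164 163 160 161 169 171 171 171]
 [142 141 141 141 141 170 171 171 171 171 171 171 171 171 171]
 [153 141 141 142 153 171 170 171 171 171 171 171 171 171 171]]
poly [[271, 183], [266, 206], [257, 205], [255, 189], [255, 208], [274, 213], [278, 229], [286, 213], [274, 203]]
man [[0.4219, 0.3173], [0.4439, 0.3589], [0.4981, 0.3308], [0.4724, 0.2876]] [0.45905995 0.3236634 ]
0.0471 62.0
0.061 -27.4
0.0503 -120.7
0.0586 149.5
auto [[0.4446, 0.3101], [0.4637, 0.2944], [0.4586, 0.2867], [0.4427, 0.2927], [0.4605, 0.2833], [0.4742, 0.2984], [0.4918, 0.2941], [0.4798, 0.3095], [0.4646, 0.3033]] [0.46449806 0.29693573]
0.0248 -39.3
0.0094 -123.6
0.017 159.0
0.0201 -28.0
0.0204 47.7
0.0181 -13.7
0.0195 127.8
0.0164 -157.8
0.0212 161.1
bed [ 0.47125  -0.006775]
92.07878898845192 92.09780858619214 hub [ 0.4785 -0.1658]
```

>>> {"fn": "move_arm", "kwargs": {"plan": [0.1,0.15,-0.7,0,0,0,0.1,0.15,-1.5,0,0,0,0.1,0.15,-2,0,0,0,0.1,0.15,-2,0,0,0]}}

```text
time_s: 1.72
eef_pos: [0.4586, 0.3203, 0.0995]
eef_rot: [-0.002, 0.232, 0.973, -0.001]
wrist_force: [-0.2, 0.2, 0.1]
opening: 0.995
grasp_force: 0.0
```

```bash
python3 - <<'E'
from h import *
c=cam('wrist'); print(ctrl.get_obs()['eef_pos'])
w=c
cv2.imwrite('pics/w2.png',cv2.resize(c['pixels'][100:300,180:400],None,fx=3.5,fy=3,interpolation=cv2.INTER_CUBIC)[:600,:770,::-1])
c=cam('top')
P=np.array([onz(c,110+u/4,160+v/4,.020)[:2] for u,v in [(308,132),(358,162),(315,226),(264,195)]]); print(P.round(4).tolist(),P.mean(0))
E
```

```text
[0.45994137 0.32062    0.10121603]
[[0.4958, 0.3209], [0.4715, 0.2808], [0.4211, 0.3134], [0.446, 0.3542]] [0.45859988 0.31732882]
```

View pics/w2.png

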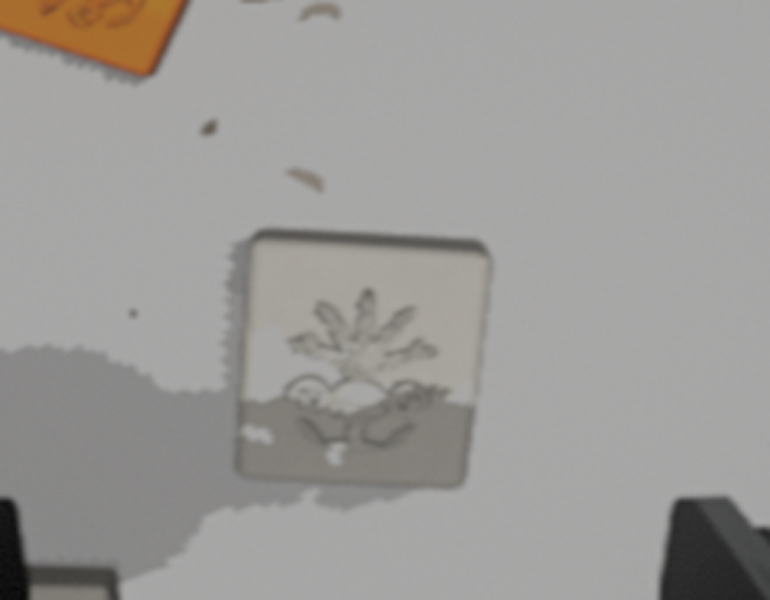

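The close view shows the mould's top corners at crop positions (250,242), (488,255), (466,488) and (238,478), lying between the two fingers.

```bash
python3 - <<'E'
from h import *
c=cam('wrist')
P=np.array([onz(c,180+u/3.5,100+v/3,.020,True)[:2] for u,v in [(252,244),(488,256),(466,488),(238,478)]]); print(P.round(4).tolist(),P.mean(0))
for i in range(4):
    d=P[(i+1)%4]-P[i]; print(np.linalg.norm(d).round(4),np.degrees(np.arctan2(d[1],d[0])).round(1))
print(ctrl.get_obs()['eef_pos'])
E
```

```text
[[0.4263, 0.3176], [0.4503, 0.3587], [0.5028, 0.3293], [0.4777, 0.2864]] [0.46428229 0.32300723]
0.0477 59.7
0.0601 -29.3
0.0497 -120.2
0.0602 148.8
[0.46150301 0.32091897 0.1029283 ]
```

>>> {"fn": "move_arm", "kwargs": {"plan": [0.04,0.03,-0.6,0,0,-0.05,0.04,0.03,-1.2,0,0,-0.05,0.04,0.03,-1.7,0,0,-0.05,0.04,0.03,-1.92,0,0,-0.05,0.04,0.03,-1.92,0,0,-0.05]}}

```text
time_s: 2.5
eef_pos: [0.4631, 0.3217, 0.0058]
eef_rot: [0.0, 0.257, 0.966, 0.0]
wrist_force: [-0.1, 0.2, 0.3]
opening: 0.995
grasp_force: 0.0
```

>>> {"fn": "move_arm", "kwargs": {"plan": [0,0,0,0,0,0,0,0,0,0,0,0,0,0,0,0,0,0,0,0,0,0,0,0], "grip": 54}}

```text
time_s: 3.0
eef_pos: [0.463, 0.3215, 0.0055]
eef_rot: [0.0, 0.257, 0.966, 0.0]
wrist_force: [-0.4, -0.1, -0.2]
opening: 0.631
grasp_force: 0.0
```

>>> {"fn": "move_arm", "kwargs": {"plan": [0,0,0,0,0,0,0,0,0,0,0,0], "grip": 50.5}}

```text
time_s: 3.25
eef_pos: [0.4629, 0.3215, 0.0056]
eef_rot: [0.0, 0.257, 0.966, 0.0]
wrist_force: [-1.4, -0.2, 4.1]
opening: 0.596
grasp_force: 11.2
```

>>> {"fn": "move_arm", "kwargs": {"plan": [0,0,0.1,0,0,0,0,0,0.5,0,0,0,0,0,1,0,0,0,0,0,1.5,0,0,0,0,0,1.9,0,0,0]}}

```text
time_s: 3.88
eef_pos: [0.4634, 0.3218, 0.1028]
eef_rot: [0.001, 0.257, 0.966, 0.001]
wrist_force: [0.9, -0.3, -0.7]
opening: 0.595
grasp_force: 11.0
```

>>> {"fn": "move_arm", "kwargs": {"plan": [0,-0.3,0,0,0,-0.1,0,-0.9,0,0,0,-0.25,0,-1.7,0,0,0,-0.4,0.1,-2.5,0,0,0,-0.55,0.1,-3.4,0,0,0,-0.7,0.1,-4.3,0,0,0,-0.85,0.2,-5.2,0,0,0,-0.96,0.2,-6,0,0,0,-1.01,0.2,-6.4,0,0,0,-1.01,0.18,-6.55,0,0,0,-1.01]}}

```text
time_s: 5.12
eef_pos: [0.4723, -0.0072, 0.1014]
eef_rot: [0.001, 0.693, 0.721, 0.0]
wrist_force: [-0.8, 0.4, -1.0]
opening: 0.593
grasp_force: 11.0
```

```bash
python3 - <<'E'
from h import *
c=cam('wrist','w3.png');s=cam('side'); t=cam('top'); print(ctrl.get_obs()); print(c['origin'])
a=cv2.resize(s['pixels'][140:290,220:400],None,fx=3,fy=3,interpolation=cv2.INTER_CUBIC)
cv2.imwrite('pics/s3.png',a[:,:,::-1])
E
```

```text
{'time_s': 5.275, 'q': array([-2.64642039e-01,  1.18838192e-01,  1.96944644e+00,  3.14939034e-04,
        1.05276749e+00, -3.04538190e-01]), 'dq': array([ 0.01809267,  0.0040151 ,  0.0013123 ,  0.00197828, -0.00286415,
        0.00172228]), 'joint_efforts': array([-6.76999111e-01, -3.60569322e+01, -2.99591482e+01, -6.67820452e-02,
       -1.78086647e-02, -5.57877473e-02]), 'eef_pos': array([ 0.47188816, -0.00574148,  0.10078187]), 'eef_rot': array([1.71378270e-04, 6.92917778e-01, 7.21016547e-01, 2.49790244e-04]), 'wrist_force': array([ 0.03653718,  0.5232554 , -0.72824862]), 'torque': array([-0.03037808,  0.01924789,  0.06734117]), 'grasp_force': 11.003632843494415, 'opening': 0.5966240542033066}
[0.46854717 0.06571831 0.24319634]
```

View pics/w3.png

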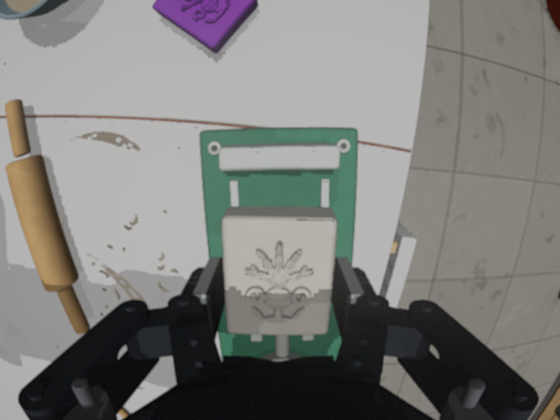

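The wrist view shows the held mould's top at (223,217), (336,217), (333,334) and (228,334). The rail ends are at (234,181) and (325,180), and the fence corners at (220,147) and (339,146).

```bash
python3 - <<'E'
from h import *
c=cam('wrist'); f=lambda u,v,z:onz(c,u,v,z,True)[:2]
a,b=f(234,181,.016),f(325,180,.016); d=a-b; print('rail sep',np.linalg.norm(d)); xd=-d/np.linalg.norm(d)
print('xdir deg',np.degrees(np.arctan2(xd[1],xd[0])))
for u in [(221,168),(339,166)]: print('fence front',f(*u,.038))
print('plate corners',f(201,129,.012),f(357,128,.012))
for ang in (2.2,):
    yd=np.array([-np.sin(np.radians(ang)),np.cos(np.radians(ang))]); print('bed',(a+b)/2-.028*yd)
P=np.array([f(u,v,.116) for u,v in [(224,218),(336,218),(333,334),(229,334)]]); print('mould',P.round(4).tolist(),P.mean(0))
for i in range(4):
    e=P[(i+1)%4]-P[i]; print(np.linalg.norm(e).round(4),np.degrees(np.arctan2(e[1],e[0])).round(1))
# detect rail columns
g=cv2.cvtColor(c['pixels'],cv2.COLOR_RGB2GRAY); print(g[190,222:245],g[190,315:338]); print(g[172:190,234],g[172:190,325])
print(g[140:180,280])
E
```

```text
rail sep 0.06491448641166318
xdir deg 2.9132266096977553
fence front [0.43296525 0.03423639]
fence front [0.50850768 0.03855553]
plate corners [0.41353543 0.05821078] [0.52492219 0.06338046]
bed [ 0.47212202 -0.00478991]
mould [[0.4476, 0.026], [0.4937, 0.0278], [0.499, -0.0316], [0.4483, -0.0335]] [ 0.47214339 -0.00282086]
0.0462 2.2
0.0597 -84.9
0.0508 -177.9
0.0595 90.7
[107 106 106 105 105 106 105 107 135 166 181 181 181 180 180 173 146 111
 100 104 105 105 105] [104 105 103 104 102 101 119 157 178 181 180 179 179 176 158 121 102 104
 105 105 105 105 105]
[127  99  82  77  80  82  93 102 103 107 126 159 176 181 180 180 181 180] [ 93  76  78  82  94 104 103 103 107 133 164 179 181 180 180 180 181 180]
[109 108 108 106 106 105 105 113 134 159 175 180 182 182 181 181 181 181
 181 181 182 181 181 181 181 181 180 180 177 168 152 129 101  81  76  78
  83  96 105 105]
```

>>> {"fn": "move_arm", "kwargs": {"plan": [0,-0.02,-0.4,0,0,0,0,-0.02,-0.9,0,0,0,0,-0.02,-1.3,0,0,0,0,-0.02,-1.5,0,0,0,0,-0.02,-1.6,0,0,0,0,-0.02,-1.63,0,0,0,0,-0.02,-1.63,0,0,0]}}

```text
time_s: 6.2
eef_pos: [0.4723, -0.0071, 0.0193]
eef_rot: [0.0, 0.693, 0.721, 0.0]
wrist_force: [-0.6, -0.1, -0.8]
opening: 0.597
grasp_force: 11.0
```

>>> {"fn": "move_arm", "kwargs": {"plan": [0,0,-0.01,0,0,0,0,0,-0.02,0,0,0,0,0,-0.03,0,0,0,0,0,-0.03,0,0,0]}}

```text
time_s: 6.7
eef_pos: [0.472, -0.0071, 0.0176]
eef_rot: [0.0, 0.693, 0.721, 0.0]
wrist_force: [-1.1, 0.3, 4.0]
opening: 0.594
grasp_force: 11.4
```

>>> {"fn": "move_arm", "kwargs": {"plan": [0,0,0,0,0,0,0,0,0,0,0,0], "grip": 52}}

```text
time_s: 6.95
eef_pos: [0.4718, -0.007, 0.0172]
eef_rot: [0.0, 0.693, 0.721, 0.0]
wrist_force: [-0.1, 0.4, 0.3]
opening: 0.611
grasp_force: 0.0
```

>>> {"fn": "move_arm", "kwargs": {"plan": [0,0,0,0,0,0,0,0,0,0,0,0,0,0,0,0,0,0], "grip": 62}}

```text
time_s: 7.32
eef_pos: [0.4718, -0.007, 0.0173]
eef_rot: [-0.0, 0.693, 0.721, 0.0]
wrist_force: [0.0, -0.8, 0.3]
opening: 0.729
grasp_force: 0.0
```

>>> {"fn": "move_arm", "kwargs": {"plan": [0,0,0.1,0,0,0,0,0,0.4,0,0,0,0,0,1,0,0,0,0,0,1.8,0,0,0,0,0,2.2,0,0,0,0,0,2.2,0,0,0]}}

```text
time_s: 8.07
eef_pos: [0.4735, -0.0075, 0.1299]
eef_rot: [0.002, 0.693, 0.721, 0.001]
wrist_force: [-0.3, 0.5, -0.7]
opening: 0.725
grasp_force: 0.0
```

```bash
python3 - <<'E'
from h import *
c=cam('wrist'); t=cam('top'); s=cam('side'); print(ctrl.get_obs()['eef_pos'],ctrl.get_obs()['opening'])
a=cv2.resize(c['pixels'][100:360,150:420],(540,520)); b=cv2.resize(s['pixels'][190:270,260:400],None,fx=3,fy=3)
cv2.imwrite('pics/w4.png',a[:,:,::-1])
h=cv2.cvtColor(t['pixels'],cv2.COLOR_RGB2HSV); r=cv2.inRange(h,(0,170,90),(8,255,255))[165:200,360:400]; m=cv2.moments(r,True)
print(m['m10']/m['m00']+360,m['m01']/m['m00']+165,m['m00'])
h=cv2.cvtColor(s['pixels'],cv2.COLOR_RGB2HSV); r=(cv2.inRange(h,(0,170,60),(8,255,255))|cv2.inRange(h,(174,170,60),(180,255,255)))[225:260,360:400]; ys,xs=np.nonzero(r)
print(xs.min()+360,xs.max()+360,ys.min()+225,ys.max()+225,xs.mean()+360,ys.mean()+225)
x,y=xs.mean()+360,ys.mean()+225
for z in (.06,.064,.068): print(z,onz(s,x,y,z))
E
```

```text
[ 0.47116753 -0.00687561  0.12664744] 0.7261519174954596
377.64516129032256 179.74193548387098 31.0
375 382 234 246 378.1025641025641 239.7051282051282
0.06 [ 0.52400173 -0.26920785  0.06      ]
0.064 [ 0.52058216 -0.27082361  0.064     ]
0.068 [ 0.5171626  -0.27243937  0.068     ]
```

View pics/w4.png

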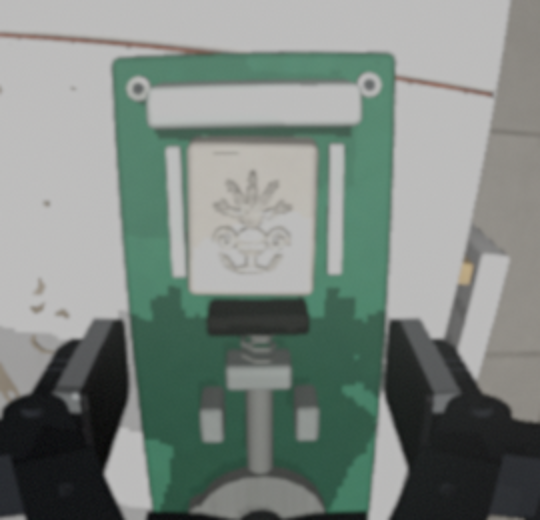

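The mould lies square in the bed with gaps at both ends: fence face at crop row 127, mould at rows 142–295, pad at rows 303–333. Next is the knob.

>>> {"fn": "move_arm", "kwargs": {"plan": [0.1,-0.8,0,0,0,0,0.3,-1.8,0,0,0,0,0.5,-2.8,0,0,0,0,0.7,-3.8,0,0,0,0,0.85,-4.7,0,0,0,0,0.92,-5.25,0,0,0,0,0.92,-5.25,0,0,0,0]}}

```text
time_s: 9.1
eef_pos: [0.517, -0.2709, 0.1256]
eef_rot: [-0.001, 0.694, 0.72, -0.0]
wrist_force: [0.4, 0.6, 0.1]
opening: 0.727
grasp_force: 0.0
```

```bash
python3 - <<'E'
from h import *
c=cam('wrist'); print(ctrl.get_obs()['eef_pos'])
h=cv2.cvtColor(c['pixels'],cv2.COLOR_RGB2HSV); r=cv2.inRange(h,(0,150,60),(8,255,255))|cv2.inRange(h,(174,150,60),(180,255,255))
n,l,st,ce=cv2.connectedComponentsWithStats(r)
for s,q in zip(st,ce):
    if 60<s[4]<50000: print(s,q,onz(c,*q,.064,True),onz(c,*q,.08,True))
cv2.imwrite('pics/w5.png',c['pixels'][:,:,::-1])
E
```

```text
[ 0.51686056 -0.26944544  0.12557858]
[270 218  31  32 753] [284.82735724 233.32005312] [ 0.52072495 -0.27319568  0.064     ] [ 0.52018368 -0.26730723  0.08      ]
[  6 361  34  12 137] [ 25.25547445 365.13868613] [ 0.23164074 -0.45305763  0.064     ] [ 0.2538248  -0.43302998  0.08      ]
```

View pics/w5.png

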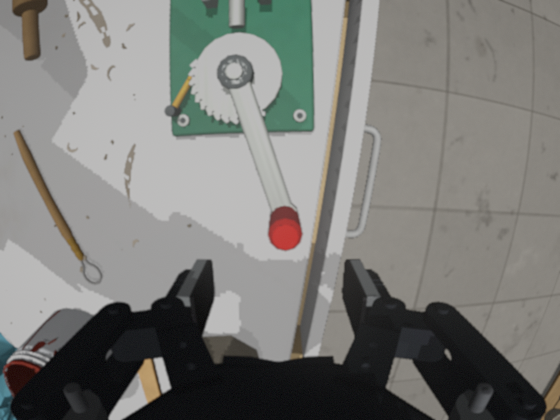

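The knob is at (285,233), straight ahead of the fingers, at world position (0.520,-0.270).

>>> {"fn": "move_arm", "kwargs": {"plan": [0.07,0,-0.5,0,0,0,0.07,0,-1,0,0,0,0.07,0,-1.4,0,0,0,0.07,0,-1.57,0,0,0,0.07,0,-1.57,0,0,0]}}

```text
time_s: 9.78
eef_pos: [0.521, -0.2689, 0.0483]
eef_rot: [-0.001, 0.693, 0.721, -0.0]
wrist_force: [-0.2, 0.8, 0.7]
opening: 0.726
grasp_force: 0.0
```

>>> {"fn": "move_arm", "kwargs": {"plan": [0,0,0,0,0,0,0,0,0,0,0,0,0,0,0,0,0,0,0,0,0,0,0,0,0,0,0,0,0,0,0,0,0,0,0,0], "grip": 20}}

```text
time_s: 10.52
eef_pos: [0.5215, -0.2701, 0.0497]
eef_rot: [0.001, 0.693, 0.721, -0.0]
wrist_force: [-2.7, 0.3, 6.3]
opening: 0.241
grasp_force: 37.4
```

```bash
python3 - <<'E'
from h import *
for i in range(4):
    c=cam('top'); o=ctrl.get_obs(); print(o['eef_pos'],o['opening'],o['wrist_force'],o['grasp_force'])
p0=np.array([.5205,-.2705])
a0=np.radians(2.5-90+np.degrees(.3)); 
for piv in (p0-.11*np.array([np.cos(a0),np.sin(a0)]),np.array([.4785,-.1658])):
    b0=np.arctan2(*(p0-piv)[::-1]); print(piv,b0)
    for t in (.1,.2,.3,.4,.5,.6,.7,.78,.85): print(t,((.11*np.array([np.cos(b0-t)-np.cos(b0),np.sin(b0-t)-np.sin(b0)]))/.05).round(3))
E
```

```text
[ 0.5215496  -0.27004394  0.04972285] 0.2446485241009827 [-3.13094274 -0.33634177  5.77793612] 37.37204144741554
[ 0.52153348 -0.27005419  0.0497198 ] 0.24578333191553628 [-3.04906381  0.74972021  6.0177649 ] 37.37097147106397
[ 0.52156295 -0.27004238  0.04973626] 0.24263069902050216 [-2.84374524  1.03876546  5.86779273] 37.371301345665415
[ 0.52154497 -0.27004037  0.0497184 ] 0.24653478270925802 [-3.61514326  0.47987037  6.06828453] 37.37184497855196
[ 0.48343989 -0.16693095] -1.227163095495038
0.1 [-0.21  -0.064]
0.2 [-0.426 -0.106]
0.3 [-0.645 -0.127]
0.4 [-0.865 -0.125]
0.5 [-1.084 -0.102]
0.6 [-1.299 -0.057]
0.7 [-1.509  0.01 ]
0.78 [-1.671  0.078]
0.85 [-1.808  0.147]
[ 0.4785 -0.1658] -1.1893022956826835
0.1 [-0.208 -0.072]
0.2 [-0.422 -0.122]
0.3 [-0.64  -0.151]
0.4 [-0.86  -0.158]
0.5 [-1.079 -0.143]
0.6 [-1.296 -0.106]
0.7 [-1.508 -0.048]
0.78 [-1.673  0.014]
0.85 [-1.812  0.079]
```

>>> {"fn": "move_arm", "kwargs": {"plan": [-0.1,-0.03,0,0,0,0,-0.21,-0.07,0,0,0,0,-0.32,-0.09,0,0,0,0,-0.42,-0.11,0,0,0,0,-0.53,-0.13,0,0,0,0,-0.64,-0.14,0,0,0,0,-0.75,-0.14,0,0,0,0,-0.86,-0.14,0,0,0,0,-0.97,-0.13,0,0,0,0,-0.97,-0.13,0,0,0,0]}}

```text
time_s: 11.98
eef_pos: [0.4738, -0.2767, 0.0498]
eef_rot: [0.002, 0.693, 0.721, 0.0]
wrist_force: [5.0, 1.7, 5.1]
opening: 0.245
grasp_force: 37.5
```

```bash
cat > ang.py <<'E'
from h import *
o=ctrl.get_obs(); p=o['eef_pos'][:2]; q=np.array([.5210,-.2701])
print(o['eef_pos'],o['wrist_force'],'chord angle',2*np.arcsin(np.linalg.norm(p-q)/.22))
for piv in ([.4834,-.1669],[.4785,-.1658]):
    d=p-piv;e=q-piv;print('r',np.linalg.norm(d),np.linalg.norm(e),'ang',np.arctan2(e[1],e[0])-np.arctan2(d[1],d[0]))
E
python3 ang.py
```

```text
[ 0.47382477 -0.2767327   0.04975889] [5.04951411 1.66964659 5.09992801] chord angle 0.4365418941098514
r 0.1102492984135987 0.10983624174196788 ang 0.4363535917949879
r 0.11103117782859354 0.11262655104370374 ang 0.4290564815425366
```

>>> {"fn": "move_arm", "kwargs": {"plan": [-0.11,0.02,0,0,0,0,-0.22,0.04,0,0,0,0,-0.33,0.06,0,0,0,0,-0.44,0.09,0,0,0,0,-0.54,0.12,0,0,0,0,-0.54,0.12,0,0,0,0]}}

```text
time_s: 12.72
eef_pos: [0.447, -0.2711, 0.0498]
eef_rot: [0.002, 0.693, 0.721, 0.0]
wrist_force: [6.1, -1.3, 4.2]
opening: 0.245
grasp_force: 37.5
```

```bash
python3 ang.py
```

```text
[ 0.44698686 -0.27111497  0.04979114] [ 6.07593109 -1.28389413  4.22326151] chord angle 0.686299799913388
r 0.11039328276242266 0.10983624174196788 ang 0.6855371928169494
r 0.10992870869526844 0.11262655104370374 ang 0.6776846379025627
```

>>> {"fn": "move_arm", "kwargs": {"plan": [-0.05,0.02,0,0,0,0,-0.1,0.04,0,0,0,0,-0.15,0.06,0,0,0,0,-0.15,0.06,0,0,0,0]}}

```text
time_s: 13.22
eef_pos: [0.4391, -0.268, 0.0497]
eef_rot: [0.001, 0.693, 0.721, 0.0]
wrist_force: [3.2, -0.9, 6.3]
opening: 0.245
grasp_force: 37.7
```

>>> {"fn": "move_arm", "kwargs": {"plan": [-0.04,0.02,0,0,0,0,-0.08,0.03,0,0,0,0,-0.08,0.03,0,0,0,0]}}

```text
time_s: 13.6
eef_pos: [0.4351, -0.2662, 0.0497]
eef_rot: [0.001, 0.693, 0.721, 0.0]
wrist_force: [4.3, 0.3, 5.4]
opening: 0.25
grasp_force: 37.7
```

```bash
python3 ang.py
```

```text
[ 0.4351473  -0.26622766  0.04971493] [4.34337539 0.32260771 5.42189677] chord angle 0.8026453887649905
r 0.11042783483775143 0.10983624174196788 ang 0.8016109531021145
r 0.10938542466562125 0.11262655104370374 ang 0.7944523722538661
```

>>> {"fn": "move_arm", "kwargs": {"plan": [-0.04,0.02,0,0,0,0,-0.07,0.04,0,0,0,0,-0.07,0.04,0,0,0,0,-0.07,0.04,0,0,0,0]}}

```text
time_s: 14.1
eef_pos: [0.4323, -0.2648, 0.0498]
eef_rot: [0.002, 0.693, 0.721, 0.0]
wrist_force: [5.9, -1.3, 3.1]
opening: 0.242
grasp_force: 37.5
```

```bash
python3 ang.py; python3 - <<'E'
from h import *
s=cam('side'); t=cam('top')
b=cv2.resize(s['pixels'][195:265,260:400],(780,390),interpolation=cv2.INTER_CUBIC)
cv2.imwrite('pics/s6.png',b[:,:,::-1])
h=cv2.cvtColor(t['pixels'],cv2.COLOR_RGB2HSV); r=cv2.inRange(h,(0,170,90),(8,255,255))[165:240,360:400]; print(r.sum()/255)
E
```

```text
[ 0.43228479 -0.26481203  0.04979337] [ 5.93493031 -1.28045457  3.14770752] chord angle 0.8316979301232095
r 0.11045148930437473 0.10983624174196788 ang 0.8305267770359424
r 0.10926677845427532 0.11262655104370374 ang 0.8236433804851147
0.0
```

View pics/s6.png

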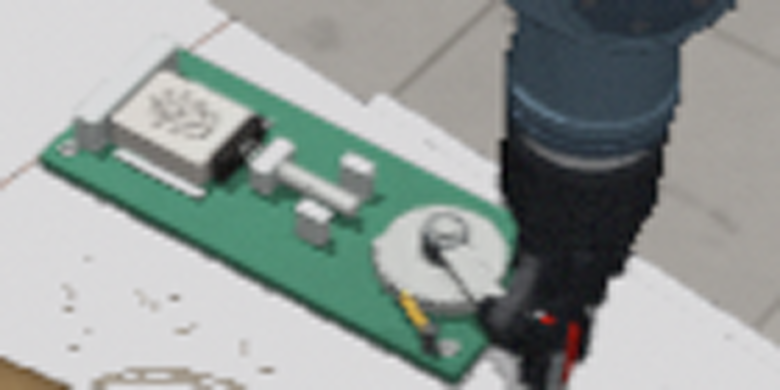

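The side view shows the mould pushed against the fence with the pad behind it. The force dropped near 0.77 rad, which was the fourth click, and the lever now stands at about 0.83 rad with the knob held.

```bash
python3 ang.py; python3 -c "
from bench import ctrl
print(ctrl.hand_in())"
```

```text
[ 0.43228547 -0.26481405  0.04979676] [ 6.61090736 -1.33736419  2.96056789] chord angle 0.8316900044089037
r 0.11045296429070424 0.10983624174196788 ang 0.830512874291996
r 0.10926832018366614 0.11262655104370374 ang 0.823629940383857
the job is handed in; nothing more can be done
None
```

The job is handed in, with no verdict returned: the mould lies in the bed, pressed by the pad against the fence, and the gripper holds the red knob with the lever at about 0.83 rad, past the fourth click and short of the fifth.

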